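# Start a spin and its timer by touch

### The arm

A 7-joint arm with a two-finger parallel gripper is mounted at the origin on a cart in front of the work surface, level with it; the furniture and walls round the work are solid. World frame = base frame: x ahead of the robot, y to its left, z up, the work surface at z = 0. Lengths are in m, angles in rad, forces in N, time in s.
With the tool pointing down it reaches from about 0.4 to 0.875 m from the base axis. Payload 6.5 kg.
Tool frame: the origin (TCP) lies at the very end of the fingers, on their centre line; the grasp point (between the pads) lies 19 mm behind it; z points along the fingers, y is the line along which they close (so a half turn about z gives the same grasp; the last joint's range is limited). The gripper opens to 85 mm and grips with 20 to 120 N. Pads are 22 mm wide; open, the fingers measure 114 mm over their backs; the gripper's body (76 mm by 85 mm) begins 54 mm behind the grasp point. The pads swing forward as they close: fully open they stand 13 mm farther back than shut.
Start: joints at [1.098, 0.536, -0.004, 1.538, 0.003, 1.067, -0.071], TCP at [0.257, -0.597, 0.231] pointing down, gripper open.
Joint ranges: [-2.7, 2.7], [-0.37, 2.16], [-1.27, 1.26], [0.24, 2.4], [-1.31, 4.45], [0.19, 1.91], [-2.76, 2.76]. Speed limits (rad/s): [2.39, 2.39, 3.14, 3.14, 3.14, 3.14, 3.14].

### API

Orientations are given as [roll, pitch, yaw] about the fixed x, y, z axes, in that order (R = Rz(yaw) Ry(pitch) Rx(roll)).
In Python, from station import r, viewer, order gives the robot as it stands.
- The arm moves only by the tool servo_tool, never from a script. Its argument "series" is a list of rows, each a list of 7 numbers: the shift along the world's x, y, z in cm, then the turn, a rotation vector about the world's x, y, z in rad, then the opening, from -1 (shut) to 1 (fully open), so that 0 is half open. A call has 1 to 20 rows; each row shifts and turns the commanded pose from where the row before left it; what a row does not reach is not made up. A row lasts 1/10 s, in which the tool goes at most 50 mm and 8.59 degrees, less where a joint would pass 70% of its speed; a pose out of reach is approached as far as the arm can. A call is refused whole if a number of a shift passes 5 or a number of a turn 0.15, either way. A call with a gripper value outside its range is refused whole. The fingers move at their own pace and stop on an object; "squeeze" is the grip in N (left out, the last holds). Time passes only in rows, so rows that do not move let the fingers close. It gives the time, the measured TCP pose, the force, the opening and the grip force at its end, in the units of the state.
- r.sense(): the state, without advancing time (a new reading comes with each control period).
- viewer.read_camera(name): name is "side" or "top"; returns a dict with "image" (480x640x3 uint8, blue, green, red), "fx", "fy", "cx", "cy" (pixels), "xyz" and "attitude" of the camera in the world. Camera axes: x right, y up, looking along -z (the intrinsics and any distortion apply to the point x, -y, -z); pixel columns grow to the right and rows downward; lengths in m; the calibration is good to about 2 mm. A picture is of the moment at which its call begins. There is no depth.
- order.sign_off(): hands the job in; it is judged then, once.
The state is a dict: "clock": time; "qpos": joint angles; "dq": joint speeds; "joint_efforts": joint torques, N m; "eef_pos": TCP position; "orientation": TCP orientation; "wrist_force": force on the tool from outside, world axes, zero at the start; "moment": the same for the moment, N m; "gripper_width": finger opening in m; "grasp_force": force on a finger pad.
Only numpy, scipy, OpenCV 4.12 (cv2) and the standard library are available. Lean on these libraries where they do the work, as an engineer would, in place of code of your own. Each camera call takes 0.05 s, during which the arm holds its last target. There are 200 camera calls.

### The job

The little bench centrifuge is loaded and balanced with its clear lid part open; get the run going with light touches of the closed fingers only, lifting or dragging nothing. First press the small round clear key of the bench timer right down, then push the centrifuge lid gently down until it is fully shut without slamming it, then press the far (lid side) end of the centrifuge's rocker switch fully in to start the spin, and last press the timer's long start bar right down so that it counts from the start of the spin. Never switch the spin on with the lid open, press the start bar before the spin is on or the clear key once the lid is shut; leave the timer and the bottles where they stand, and finish clear of everything with the lid still shut and the switch on.

Things in the scene. Friction and masses are not known exactly. Their poses are not given: they have to be found in the camera images.
- mini_centrifuge: Fixed bench centrifuge, white, 190 (x) x 150 (y) mm, case top at 98 mm. Origin: centre of its underside on the worktop; +z up, -x its front with a panel sloping 34 deg down to the front. On the panel (mm in this frame): rocker switch at [-66, 31, 75], round speed knob at [-69, -29, 77] (fixed, 19 across). Clear dome lid behind, hinged at the back; shut, it spans x -29 to 92, top at 141.
- mini_centrifuge_lid (a joint): Lid angle: 0 shut, grows as it opens; starts 0.5 to 0.8. Hinge line parallel to the centrifuge's y through its x = 93, z = 101 mm. A stiff hinge (about 0.06 N m): it stays at any angle, and about 1 N at the rim moves it. Open angle a takes a lid point u forward of and w above the hinge to u cos a - w sin a forward, u sin a + w cos a above.
- lid_rim (a point): Upper front edge of the dome lid, mid width, moving with the lid: 121 mm forward of and 27 mm above the hinge when shut (centrifuge frame [-28, 0, 128] mm). The place to push down with a fingertip while following it along its arc forward and down.
- mini_centrifuge_start_rocker (a joint): Rocker switch, 24 (y) x 17 mm face, 6 mm thick, standing 7 mm proud of the sloping panel. About +0.15 off (its far end raised), -0.157 fully on (far, lid-side end pressed in; 2.5 mm travel at that end). Light friction (1 N along the panel normal, 2 to 4 N straight down), no spring: it stays where it is left, also half way, so press on to its stop (7 N).
- rocker_far_end (a point): Middle of the far (lid side, higher) edge of the rocker's face, on its surface, moving with it; its height is about 83 mm when off. Press here along the panel's normal, forward and down (pressed in, this point goes 2.5 mm to the lid and 1.3 mm down); straight down is stiffer. The shut lid's front wall begins 32 mm behind it, rising to 128 mm.
- timer: Loose white bench timer, 96 (x) x 112 (y) mm, about 160 g. Origin: centre of its underside; +z up, -x its front. Flat front deck at 20 mm with two grey keys; tilted display behind, 45 mm high, beginning 27 mm behind the keys' centres.
- clear_key (a joint): Travel (m) of the clear key: 0 up, 0.004 right down. Sprung: starts to move at 1 N, fully down at 3 N, comes back when released.
- clear_key_top (a point): Centre of the top of the clear key: small round key, 20 mm across, top 26.5 mm above the worktop; at [-24, -36] mm in the timer's frame (its right end seen from the front).
- start_bar (a joint): Travel (m) of the start bar: 0 up, 0.004 right down. Sprung: starts to move at 1 N, fully down at 3 N, comes back when released.
- start_bar_top (a point): Centre of the top of the start bar: long rectangular key, 24 (x) x 44 (y) mm, top 26.5 mm above the worktop; at [-24, 22] mm in the timer's frame (left of the clear key seen from the front, 26 mm of bare deck between them).
- dropper_1: Bystander: amber dropper bottle with a black rubber bulb, 31 mm across and 94 mm high, loose; origin at the centre of its underside.
- dropper_2: Bystander: dropper bottle with a black rubber bulb and a white ribbed collar, 31 mm across and 94 mm high, loose; origin at the centre of its underside.
- bottle_red: Bystander: small screw-cap laboratory bottle, 57 mm across and 104 mm high, loose, at the left; origin at the centre of its underside.
- bottle_clear: Bystander: larger screw-cap laboratory bottle, 70 mm across and 138 mm high, loose, beside the centrifuge, where the timer is not; origin at the centre of its underside.

How it is judged:
On the way, in this order (a step that is already met when the one before it is completed fails the run):
1. the timer's clear key is pressed right down (value of joint clear_key above 0.003 m), for 0.05 s.
2. the centrifuge lid is fully shut (value of joint mini_centrifuge_lid below 0.04 rad), for 0.2 s.
3. the rocker switch is pressed over to on (value of joint mini_centrifuge_start_rocker below -0.1 rad), for 0.2 s.
4. the timer's start bar is pressed right down (value of joint start_bar above 0.003 m), for 0.05 s.
At the end, for the whole second after the job is handed in: The lid is shut (joint under 0.04 rad), the rocker is on (joint under -0.1 rad), both timer keys are back up (under 1 mm), the timer lies flat and at rest within 20 mm of where it started, and the four bottles stand within 20 mm of where they started (value of joint mini_centrifuge_lid below 0.04 rad and value of joint mini_centrifuge_start_rocker below -0.1 rad and value of joint each of start_bar, clear_key below 0.001 m and distance of each of timer, dropper_1, dropper_2, bottle_red, bottle_clear from where it was at the start of the episode below 0.02 m and height (world z) of timer below 0.005 m and angle between timer's own z axis and vertical below 0.05 rad and linear speed of timer below 0.02 m/s and angle between each of dropper_1, dropper_2, bottle_red, bottle_clear's own z axis and vertical below 0.1 rad); the robot touches nothing.
It fails at once if the centrifuge is switched on while its lid is open (value of joint mini_centrifuge_start_rocker below -0.02 rad and value of joint mini_centrifuge_lid above 0.06 rad).
It fails at once if a timer key is pressed at the wrong point: the start bar before the centrifuge runs, or the clear key after the lid was shut ((value of joint start_bar above 0.002 m and value of joint mini_centrifuge_start_rocker above -0.1 rad) or (value of joint clear_key above 0.002 m and value of joint mini_centrifuge_lid below 0.04 rad)).
It fails at once if the lid is slammed (faster than 2.5 rad/s in its last 0.25 rad) or lifted (beyond 0.95 rad) ((velocity of joint mini_centrifuge_lid below -2.5 rad/s and value of joint mini_centrifuge_lid below 0.25 rad) or value of joint mini_centrifuge_lid above 0.95 rad).
It fails at once if the timer or a bottle is lifted, tipped or dragged (timer 10 mm up, 0.2 rad; bottle 0.4 rad; any of them 25 mm away) (height (world z) of timer above 0.01 m or angle between timer's own z axis and vertical above 0.2 rad or distance of any of timer, dropper_1, dropper_2, bottle_red, bottle_clear from where it was at the start of the episode above 0.025 m or angle between any of dropper_1, dropper_2, bottle_red, bottle_clear's own z axis and vertical above 0.4 rad).
It fails at once if the timer or the centrifuge is touched with more than 30 N (contact force between the arm and timer above 30 N or contact force between the arm and mini_centrifuge above 30 N).
It also fails if it takes over 64 s, if anything falls off the work surface, if the arm or the gripper's body presses on something with over 40 N, if the wrist force passes 120 N, or if a joint passes its speed limit or range.

## Working session

There is one attempt and no reset: what is moved stays moved. The work goes in short steps, Python scripts to look and compute and a tool call to move; the robot and the scene stay as the last step left them, time stands still between calls to the robot, and variables do not carry over. Pictures are saved under pics/ and viewed, at most 10 in all, crops included, and the job is handed in when it is done.

Besides the shell and the picture viewer there is one more tool, called after "Request:" as name([rows], argument=value, ...), one row to a line, values as JSON. servo_tool: Moves the arm, as the interface text tells. Its arguments: {"type":"object","properties":{"series":{"type":"array","items":{"type":"array","items":{"type":"number"}}},"squeeze":{"type":"number"}},"required":["series"]}

```bash
mkdir -p pics; ls
cat > h.py <<'E'
import numpy as np, cv2
from scipy.spatial.transform import Rotation as R
from station import r, viewer, order
def cam(n,f=None):
    c=viewer.read_camera(n)
    if f: cv2.imwrite('pics/'+f,c['image'])
    return c
def rot(c):
    a=np.array(c['attitude'],float)
    return R.from_euler('xyz',a).as_matrix() if a.size==3 else (a if a.shape==(3,3) else R.from_quat(a).as_matrix())
def ray(c,u,v):
    d=np.array([(u-c['cx'])/c['fx'],-(v-c['cy'])/c['fy'],-1.])
    return np.array(c['xyz']),rot(c)@d
def onz(c,u,v,z):
    o,d=ray(c,u,v); return o+d*(z-o[2])/d[2]
def tri(c1,p1,c2,p2):
    o1,d1=ray(c1,*p1);o2,d2=ray(c2,*p2)
    s=np.linalg.lstsq(np.c_[d1,-d2],o2-o1,rcond=None)[0]
    a,b=o1+s[0]*d1,o2+s[1]*d2
    return (a+b)/2,np.linalg.norm(a-b)
def proj(c,p):
    q=rot(c).T@(np.array(p)-c['xyz']); return c['cx']-c['fx']*q[0]/q[2],c['cy']+c['fy']*q[1]/q[2]
E
python3 - <<'E'
from h import *
for n in('side','top'):
    c=cam(n,n+'0.png'); print({k:v for k,v in c.items() if k!='image'})
print(r.sense())
E
```

```text
pics
{'fx': 562.4091432341174, 'fy': 562.4091432341174, 'cx': 324.8197861462555, 'cy': 238.77432919512307, 'xyz': array([ 0.17668837, -1.36827845,  0.7174222 ]), 'attitude': array([ 1.16337106, -0.0175777 , -0.23109371])}
{'fx': 442.8670214386746, 'fy': 442.8670214386746, 'cx': 315.35094727954066, 'cy': 240.7299605763415, 'xyz': array([0.37970599, 0.00417279, 1.4906908 ]), 'attitude': array([ 0.09615744,  0.00762724, -1.57235298])}
{'clock': 0.1, 'qpos': array([ 1.09777951,  0.53707743, -0.00445646,  1.53874418,  0.00256511,
        1.06732433, -0.07116543]), 'dq': array([ 1.36248498e-03, -1.79926375e-03,  8.94423154e-04, -1.20582562e-03,
        3.53214381e-04,  2.47573864e-05, -2.93330285e-04]), 'joint_efforts': array([ 3.47669862e-03, -5.84567785e+01,  1.05265025e+00, -2.59776002e+01,
        1.27632060e-02,  4.56957350e-03, -2.73407937e-05]), 'eef_pos': array([ 0.25698205, -0.59643164,  0.23052069]), 'orientation': array([-3.14004658e+00,  7.49768656e-05,  4.06921572e-01]), 'wrist_force': array([ 0.46742223,  0.57671048, -0.34331985]), 'moment': array([ 0.02288854,  0.04053322, -0.00269584]), 'grasp_force': 0.0, 'gripper_width': 0.08529698769701251}
```

View pics/side0.png

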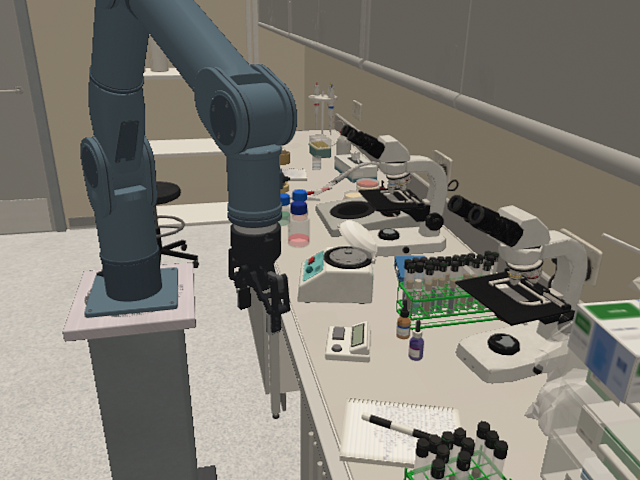

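View pics/top0.png

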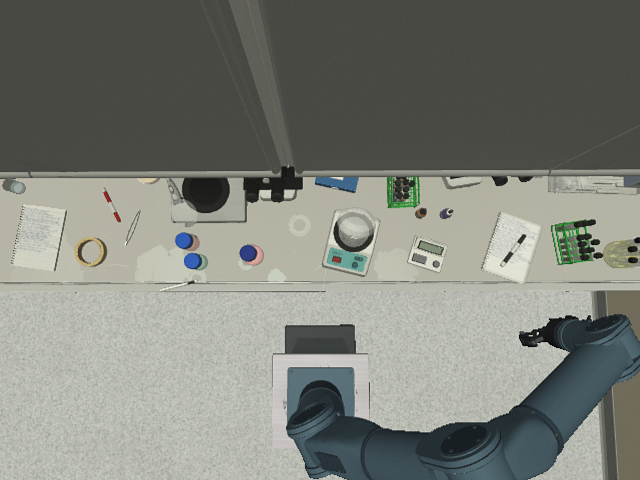

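Side view: centrifuge about (337,275), timer (348,342), droppers (403,322) and (416,345). Top view: centrifuge (350,243), timer (428,253), droppers (421,213) and (446,213), clear bottle (250,254). I'll zoom in next.

Run:
```python
import cv2,numpy as np
t=cv2.imread('pics/top0.png');s=cv2.imread('pics/side0.png')
a=cv2.resize(t[200:290,310:460],(800,480),interpolation=cv2.INTER_CUBIC)
cv2.imwrite('pics/tz.png',a)
cv2.imwrite('pics/sz.png',cv2.resize(s[215:375,285:445],(600,600),interpolation=cv2.INTER_CUBIC))
```

```text
(no output)
```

View pics/tz.png

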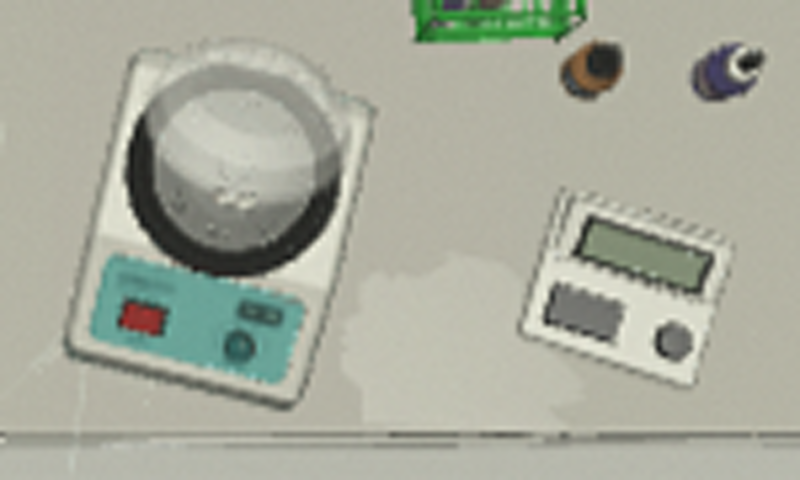

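View pics/sz.png

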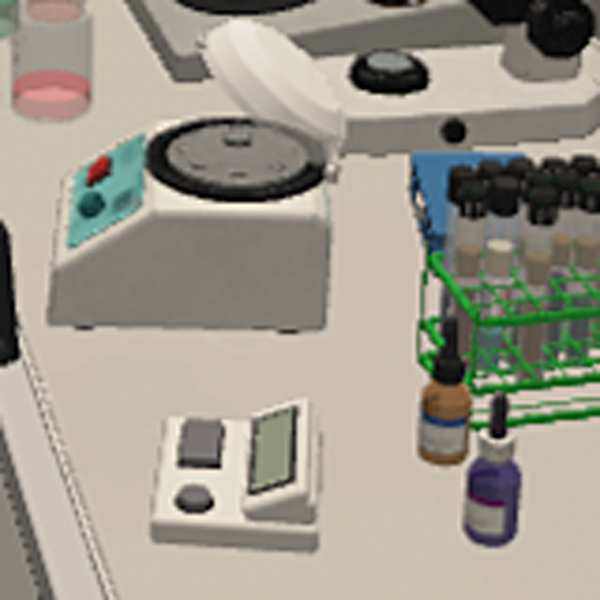

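Top crop: rocker at (142,318), knob (240,347), start bar (583,313), clear key (673,341). The same parts appear in the side crop at (98,170), (91,206), (201,443) and (194,498). I'll take the centroids by mask and triangulate them.

```bash
cat > m.py <<'E'
from h import *
ct=cam('top');cs=cam('side')
def cen(c,box,f):
    x0,y0,x1,y1=box; im=c['image'][y0:y1,x0:x1].astype(int)
    m=f(im).astype(np.uint8)
    n,l,st,ce=cv2.connectedComponentsWithStats(m)
    i=1+np.argmax(st[1:,4]); return ce[i]+[x0,y0],st[i,4]
red=lambda i:(i[...,2]-i[...,1]>50)&(i[...,2]-i[...,0]>50)
grey=lambda i:(i.max(-1)<135)&(i.max(-1)-i.min(-1)<25)
K=lambda x,y,w:(310+x/5.333-w,200+y/5.333-w,310+x/5.333+w,200+y/5.333+w)
S=lambda x,y,w:(285+x/3.75-w,215+y/3.75-w,285+x/3.75+w,215+y/3.75+w)
I=lambda b:[int(round(k)) for k in b]
dark=lambda i:(i.max(-1)<120)
P={}
for n,f,t,s,w,w2 in(('rocker',red,(142,318),(98,170),7,6),('knob',dark,(240,347),(91,206),4,5),('bar',grey,(583,313),(201,443),10,8),('clear',grey,(673,341),(194,498),6,7)):
    a,na=cen(ct,I(K(*t,w)),f);b,nb=cen(cs,I(S(*s,w2)),f)
    p,e=tri(ct,a,cs,b);P[n]=p
    print(n,a.round(1),na,b.round(1),nb,p.round(4),'gap',round(e,4), onz(ct,*a,p[2]).round(4))
z={'bar':.0265,'clear':.0265}
for n in z: print(n)
v=P['bar']-P['clear'];print('timer |d|',np.hypot(*v[:2]),'yaw',np.arctan2(v[1],v[0])-np.pi/2)
v=P['rocker']-P['knob'];print('cen d',np.hypot(*v[:2]),'yaw',np.arctan2(v[1],v[0])-np.arctan2(60,3))
# case corners, top view, z=0.098 & bottom
for q in((375,105),(137,52),(70,345),(300,402)):
    u=310+(q[0]+.5)/5.333-.5;vv=200+(q[1]+.5)/5.333-.5
    print('corner',onz(ct,u,vv,.098).round(3),onz(ct,u,vv,.04).round(3))
E
python3 m.py
```

```text
rocker [336.  259.3] 29 [310.9 259.5] 24 [ 0.4583 -0.0515  0.0758] gap 0.0037 [ 0.4565 -0.0511  0.0758]
knob [354.4 264.5] 31 [309.  269.2] 37 [ 0.4411 -0.11    0.0773] gap 0.0033 [ 0.4395 -0.1097  0.0773]
bar [418.7 258.3] 100 [338.3 333.2] 139 [ 0.4637 -0.3277  0.0207] gap 0.003 [ 0.4622 -0.3274  0.0207]
clear [435.9 263.9] 37 [336.4 348.1] 59 [ 0.4451 -0.384   0.0212] gap 0.0029 [ 0.4436 -0.3836  0.0212]
bar
clear
timer |d| 0.059248335333557035 yaw -0.31921091993204076
cen d 0.060975075592371974 yaw -0.23647566330347236
corner [ 0.582 -0.19   0.098] [ 0.59  -0.198  0.04 ]
corner [ 0.614 -0.049  0.098] [ 0.624 -0.051  0.04 ]
corner [ 0.44  -0.008  0.098] [ 0.442 -0.009  0.04 ]
corner [ 0.406 -0.143  0.098] [ 0.407 -0.15   0.04 ]
```

Triangulated points agree with the text: rocker and knob are 61 mm apart (60 given), the keys are 59 mm apart (58 given), and both give the same centrifuge origin, (0.515, -0.0975) at yaw -0.24. I'll approach above the clear key with the fingers closing.

Request:
servo_tool([
  [1.86, 2.14, -1, 0, 0, -0.065, -1],
  [1.86, 2.14, -1, 0, 0, -0.065, -1],
  [1.86, 2.14, -1, 0, 0, -0.065, -1],
  [1.86, 2.14, -1, 0, 0, -0.065, -1],
  [1.86, 2.14, -1, 0, 0, -0.065, -1],
  [1.86, 2.14, -1, 0, 0, -0.065, -1],
  [1.86, 2.14, -1, 0, 0, -0.065, -1],
  [1.86, 2.14, -1, 0, 0, -0.065, -1],
  [1.86, 2.14, -1, 0, 0, -0.065, -1],
  [1.86, 2.14, -1, 0, 0, -0.065, -1],
  [0, 0, -3, 0, 0, 0, -1],
  [0, 0, -2.5, 0, 0, 0, -1],
  [0, 0, 0, 0, 0, 0, -1],
  [0, 0, 0, 0, 0, 0, -1],
], squeeze=20)

```text
clock: 1.6
eef_pos: [0.443, -0.3831, 0.0765]
orientation: [-3.141, 0.001, -0.243]
wrist_force: [0.3, -0.2, 0.6]
gripper_width: -0.0002
grasp_force: 0.0
```

Run:
```python
from h import *
cs=cam('side');ct=cam('top');s=r.sense()
print(s['eef_pos'],s['orientation'],s['wrist_force'],s['gripper_width'])
a=cv2.resize(cs['image'][205:375,270:440],(600,600),interpolation=cv2.INTER_CUBIC)
cv2.imwrite('pics/s1.png',a)
print(proj(cs,s['eef_pos']))
# lid angle guess: project rim & hinge for several a
y=-.24;Rz=np.array([[np.cos(y),-np.sin(y)],[np.sin(y),np.cos(y)]])
for A in(.5,.6,.7,.8):
    u=.121*np.cos(A)-.027*np.sin(A);w=.121*np.sin(A)+.027*np.cos(A)
    p=np.r_[Rz@[.093-u,0]+[.515,-.0975],.101+w]
    q=np.array(proj(cs,p));print(A,p.round(3),((q-[270,205])*600/170).round(0),np.array(proj(ct,p)).round(1))
```

```text
[ 0.44382068 -0.3838987   0.07771183] [ 3.14063336e+00 -2.00982428e-03 -2.43706951e-01] [-0.01274217  0.49855443  0.13108831] -3.523397205172955e-05
(np.float64(335.84305488120197), np.float64(325.7053875572442))
0.5 [ 0.515 -0.097  0.183] [234.  78.] [352.9 237.7]
0.6 [ 0.523 -0.099  0.192] [246.  67.] [353.8 234.5]
0.7 [ 0.532 -0.102  0.2  ] [260.  57.] [354.7 231.1]
0.8 [ 0.542 -0.104  0.207] [274.  48.] [355.7 227.4]
```

View pics/s1.png

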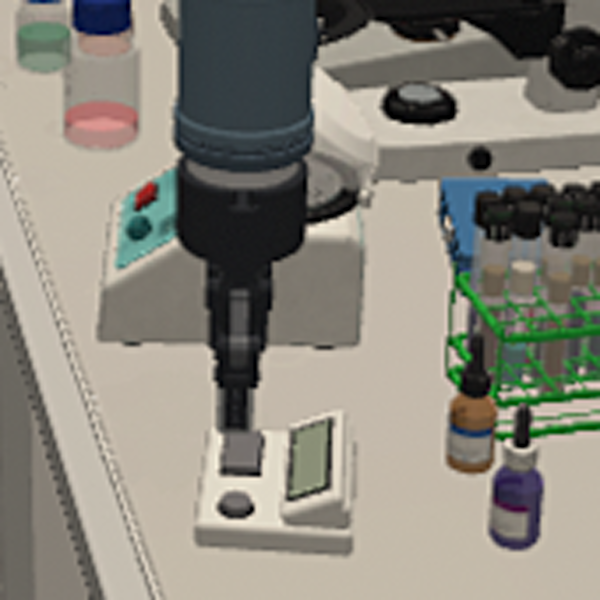

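The fingertip at (235,430) sits where its projection says, straight above the clear key at (236,503). The lid angle looks like about 0.65. I'll press the clear key now.

Request:
servo_tool([
  [0, 0, -2.5, 0, 0, 0, -1],
  [0, 0, -1.8, 0, 0, 0, -1],
  [0, 0, -0.5, 0, 0, 0, -1],
  [0, 0, -0.4, 0, 0, 0, -1],
  [0, 0, -0.3, 0, 0, 0, -1],
  [0, 0, -0.1, 0, 0, 0, -1],
  [0, 0, 0, 0, 0, 0, -1],
  [0, 0, 0, 0, 0, 0, -1],
])

```text
clock: 2.5
eef_pos: [0.4436, -0.3835, 0.0224]
orientation: [3.141, -0.001, -0.243]
wrist_force: [-3.8, 2.1, 12.6]
gripper_width: 0.0004
grasp_force: 6.3
```

Request:
servo_tool([
  [0, 0, 1, 0, 0, 0, -1],
  [0, 0, 4, 0, 0, 0, -1],
  [0, 0, 5, 0, 0, 0, -1],
  [0, 0, 5, 0, 0, 0, -1],
  [0, 0, 5, 0, 0, 0, -1],
  [0, 0, 1, 0, 0, 0, -1],
  [1.11, 3.53, 0, 0, 0, 0, -1],
  [1.11, 3.53, 0, 0, 0, 0, -1],
  [1.11, 3.53, 0, 0, 0, 0, -1],
  [1.11, 3.53, 0, 0, 0, 0, -1],
  [1.11, 3.53, 0, 0, 0, 0, -1],
  [1.11, 3.53, 0, 0, 0, 0, -1],
  [1.11, 3.53, 0, 0, 0, 0, -1],
  [1.11, 3.53, 0, 0, 0, 0, -1],
  [0, 0, 0, 0, 0, 0, -1],
  [0, 0, 0, 0, 0, 0, -1],
])

```text
clock: 4.1
eef_pos: [0.5321, -0.0999, 0.2305]
orientation: [3.142, -0.0, -0.241]
wrist_force: [0.0, -0.5, 0.3]
gripper_width: 0.0004
grasp_force: 0.0
```

Run:
```python
from h import *
cs=cam('side');s=r.sense()
print(s['eef_pos'],s['wrist_force'])
cv2.imwrite('pics/s2.png',cv2.resize(cs['image'][205:375,270:440],(600,600),interpolation=cv2.INTER_CUBIC))
print((np.array(proj(cs,s['eef_pos']))-[270,205])*600/170)
```

```text
[ 0.53178932 -0.10130033  0.23048173] [ 2.72663229e-01 -7.40712796e-05 -1.52099705e-01]
[259.96575669  15.71072643]
```

View pics/s2.png

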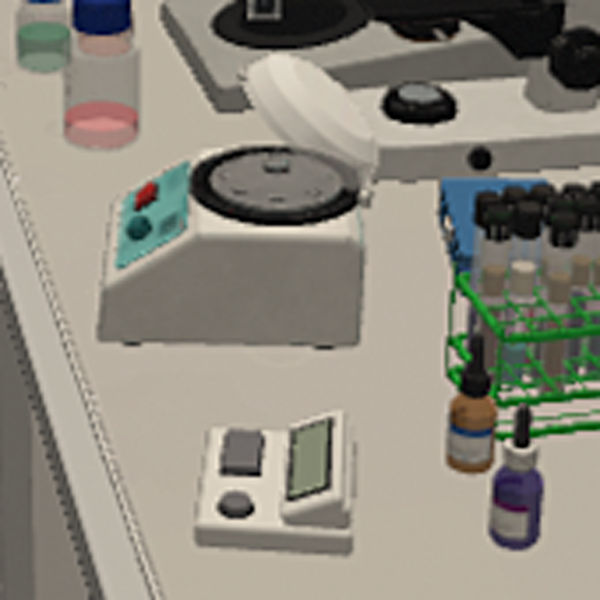

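The fingertip shows at (263,15), above the lid rim at roughly (255,62). The timer has not moved in the picture. I'll close the lid along its arc.

Request:
servo_tool([
  [0, 0, -1.5, 0, 0, 0, -1],
  [0, 0, -1.5, 0, 0, 0, -1],
  [0, 0, -0.5, 0, 0, 0, -1],
  [-0.63, 0.155, -0.67, 0, 0, 0, -1],
  [-0.63, 0.155, -0.67, 0, 0, 0, -1],
  [-0.78, 0.19, -0.97, 0, 0, 0, -1],
  [-0.68, 0.17, -1.04, 0, 0, 0, -1],
  [-0.58, 0.14, -1.1, 0, 0, 0, -1],
  [-0.24, 0.06, -0.58, 0, 0, 0, -1],
  [-0.24, 0.06, -0.58, 0, 0, 0, -1],
  [0, 0, 0, 0, 0, 0, -1],
])

```text
clock: 5.25
eef_pos: [0.4934, -0.0911, 0.1384]
orientation: [3.141, 0.001, -0.243]
wrist_force: [-1.4, -0.4, 0.6]
gripper_width: 0.0002
grasp_force: 0.0
```

Request:
servo_tool([
  [-0.1, 0, -0.3, 0, 0, 0, -1],
  [-0.1, 0, -0.3, 0, 0, 0, -1],
  [0, 0, -0.2, 0, 0, 0, -1],
  [0, 0, 0, 0, 0, 0, -1],
])

```text
clock: 5.65
eef_pos: [0.4921, -0.0913, 0.131]
orientation: [3.142, 0.0, -0.243]
wrist_force: [0.3, -0.1, 0.3]
gripper_width: -0.0001
grasp_force: 0.0
```

Request:
servo_tool([
  [0, 0, -0.2, 0, 0, 0, -1],
  [0, 0, -0.2, 0, 0, 0, -1],
  [0, 0, 0, 0, 0, 0, -1],
])

```text
clock: 5.95
eef_pos: [0.4924, -0.0913, 0.1279]
orientation: [-3.142, -0.0, -0.243]
wrist_force: [-2.8, 0.4, 8.9]
gripper_width: 0.0001
grasp_force: 4.1
```

Run:
```python
from h import *
cs=cam('side');s=r.sense()
print(s['eef_pos'],s['wrist_force'])
cv2.imwrite('pics/s3.png',cv2.resize(cs['image'][205:325,280:400],(600,600),interpolation=cv2.INTER_CUBIC))
```

```text
[ 0.49243016 -0.09130759  0.12786763] [-2.15402924  0.61087514  8.09421459]
```

View pics/s3.png

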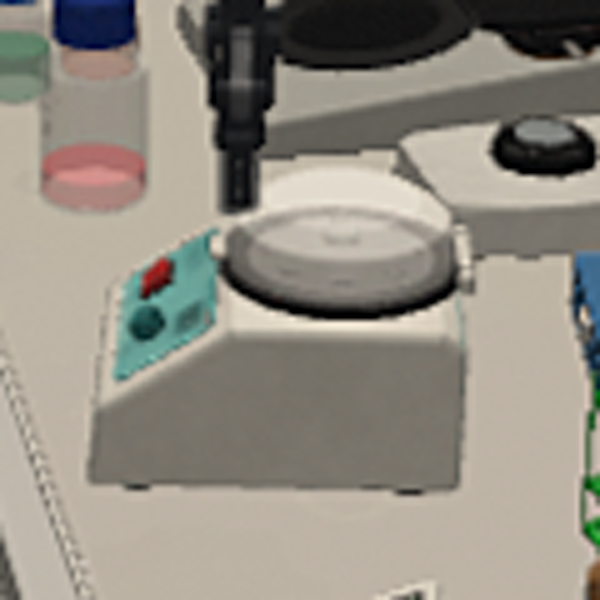

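The lid looks shut: firm contact (9 N) with the tip at 0.128 m, the shut rim height, and the picture shows the dome seated. On to the rocker.

Request:
servo_tool([
  [0, 0, 0, 0, 0, 0, -1],
  [0, 0, 1, 0, 0, 0, -1],
  [0, 0, 3, 0, 0, 0, -1],
  [-1.6, 1.95, 0, 0, 0, 0, -1],
  [-1.6, 1.95, 0, 0, 0, 0, -1],
  [0, 0, -3, 0, 0, 0, -1],
  [0, 0, -3, 0, 0, 0, -1],
  [0, 0, -1.2, 0, 0, 0, -1],
  [0, 0, 0, 0, 0, 0, -1],
  [0, 0, 0, 0, 0, 0, -1],
])

```text
clock: 7.0
eef_pos: [0.4608, -0.0524, 0.0959]
orientation: [-3.141, -0.001, -0.244]
wrist_force: [0.6, 0.1, 0.3]
gripper_width: 0.0
grasp_force: 0.0
```

Run:
```python
from h import *
cs=cam('side');s=r.sense()
print(s['eef_pos'],s['wrist_force'])
cv2.imwrite('pics/s4.png',cv2.resize(cs['image'][225:305,280:360],(600,600),interpolation=cv2.INTER_CUBIC))
```

```text
[ 0.46114962 -0.05245154  0.09623724] [-0.52304953 -0.4285925   1.05897576]
```

View pics/s4.png

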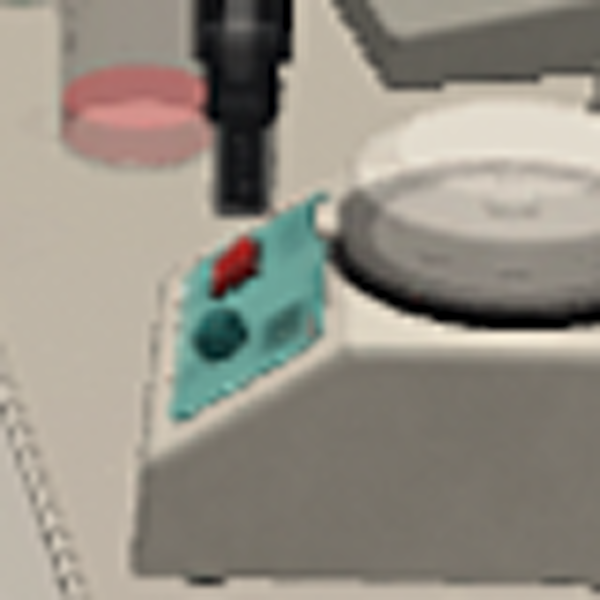

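The tip bottom at (243,213) hovers above the rocker's far end at about (250,242), 13 mm higher. I'll go down and press along the panel normal.

Request:
servo_tool([
  [-0.05, 0, -0.8, 0, 0, 0, -1],
  [0, 0, -0.2, 0, 0, 0, -1],
  [0.05, 0, -0.1, 0, 0, 0, -1],
  [0.05, -0.01, -0.1, 0, 0, 0, -1],
  [0, 0, 0, 0, 0, 0, -1],
])

```text
clock: 7.55
eef_pos: [0.4608, -0.0524, 0.0832]
orientation: [-3.142, -0.0, -0.243]
wrist_force: [-0.3, 0.3, 1.0]
gripper_width: 0.0001
grasp_force: 0.0
```

Request:
servo_tool([
  [0.06, -0.01, -0.08, 0, 0, 0, -1],
  [0.06, -0.01, -0.08, 0, 0, 0, -1],
  [0, 0, 0, 0, 0, 0, -1],
])

```text
clock: 7.85
eef_pos: [0.4628, -0.0528, 0.0819]
orientation: [-3.141, -0.002, -0.243]
wrist_force: [1.0, -0.3, 2.5]
gripper_width: -0.0
grasp_force: 1.1
```

Request:
servo_tool([
  [0.06, -0.01, -0.06, 0, 0, 0, -1],
  [0.05, -0.01, -0.05, 0, 0, 0, -1],
  [0, 0, 0, 0, 0, 0, -1],
])

```text
clock: 8.15
eef_pos: [0.4636, -0.053, 0.0811]
orientation: [-3.142, -0.001, -0.243]
wrist_force: [0.0, -1.5, 9.8]
gripper_width: -0.0002
grasp_force: 4.7
```

Request:
servo_tool([
  [0.03, -0.01, -0.04, 0, 0, 0, -1],
  [0, 0, 0, 0, 0, 0, -1],
])

```text
clock: 8.35
eef_pos: [0.4637, -0.053, 0.0809]
orientation: [-3.142, -0.001, -0.243]
wrist_force: [-0.9, -0.2, 13.4]
gripper_width: 0.0
grasp_force: 6.9
```

Request:
servo_tool([
  [0, 0, 0.3, 0, 0, 0, -1],
  [0, 0, 3, 0, 0, 0, -1],
  [0, 0, 4, 0, 0, 0, -1],
  [-0.5, -4, 2, 0, 0, 0, -1],
  [-0.5, -4, 0, 0, 0, 0, -1],
  [0, -4, 0, 0, 0, 0, -1],
  [0, -4, 0, 0, 0, 0, -1],
  [0, -4, 0, 0, 0, 0, -1],
  [0, 0, 0, 0, 0, 0, -1],
])

```text
clock: 9.25
eef_pos: [0.4515, -0.2587, 0.1729]
orientation: [3.139, 0.0, -0.251]
wrist_force: [-0.3, -0.4, 0.2]
gripper_width: -0.0001
grasp_force: 0.0
```

Run:
```python
from h import *
ct=cam('top');cs=cam('side');s=r.sense()
print(s['eef_pos'],s['wrist_force'])
S0=cv2.imread('pics/side0.png');T0=cv2.imread('pics/top0.png')
def rows(a,b,h=300): return np.vstack([cv2.resize(x,(400,h),interpolation=cv2.INTER_CUBIC) for x in(a,b)])
A=rows(S0[242:275,295:339],cs['image'][242:275,295:339])
B=rows(T0[240:273,320:364],ct['image'][240:273,320:364])
cv2.imwrite('pics/cmp.png',np.hstack([A,B]))
```

```text
[ 0.45238246 -0.25296776  0.17246701] [ 0.34282857  0.29635325 -0.60032189]
```

View pics/cmp.png

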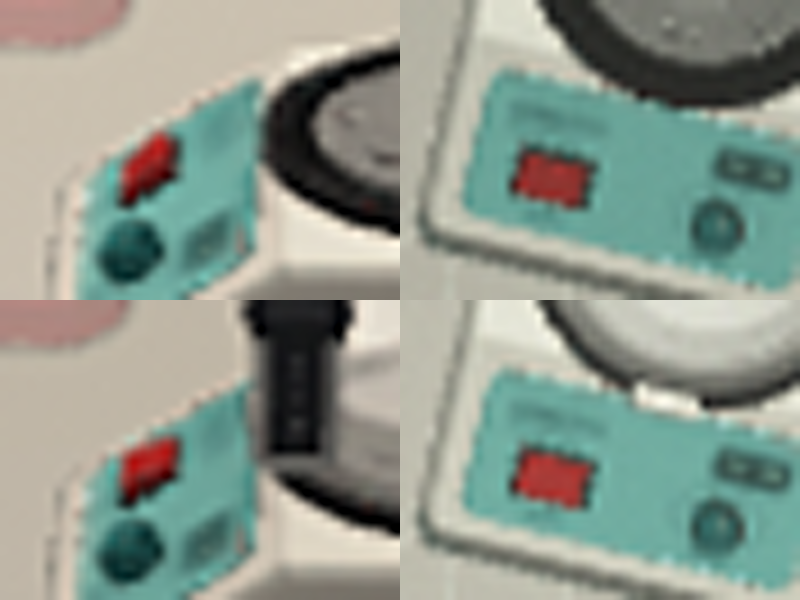

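The rocker face (right-hand images, about (552,178) before and (552,478) after) is flatter and brighter, so it is on. The dome is shut. Next is the start bar.

Request:
servo_tool([
  [0.4, -3.7, 0, 0, 0, 0, -1],
  [0.4, -3.7, 0, 0, 0, 0, -1],
  [0, 0, -4, 0, 0, 0, -1],
  [0, 0, -4, 0, 0, 0, -1],
  [0, 0, -3, 0, 0, 0, -1],
  [0, 0, -2, 0, 0, 0, -1],
  [0, 0, 0, 0, 0, 0, -1],
  [0, 0, 0, 0, 0, 0, -1],
])

```text
clock: 10.15
eef_pos: [0.4617, -0.3254, 0.0433]
orientation: [-3.141, 0.001, -0.241]
wrist_force: [0.7, -1.0, -0.2]
gripper_width: -0.0
grasp_force: 0.0
```

Request:
servo_tool([
  [0, 0, -1.2, 0, 0, 0, -1],
  [0, 0, -0.4, 0, 0, 0, -1],
  [0, 0, -0.3, 0, 0, 0, -1],
  [0, 0, -0.2, 0, 0, 0, -1],
  [0, 0, -0.05, 0, 0, 0, -1],
  [0, 0, 0, 0, 0, 0, -1],
  [0, 0, 0, 0, 0, 0, -1],
])

```text
clock: 10.85
eef_pos: [0.4615, -0.3267, 0.0225]
orientation: [-3.141, -0.0, -0.243]
wrist_force: [-1.8, 2.6, 8.4]
gripper_width: -0.0002
grasp_force: 4.4
```

Start bar is right down (0.0225 m, 8 N). I'll retreat and check.

Request:
servo_tool([
  [0, 0, 0.5, 0, 0, 0, -1],
  [0, 0, 2, 0, 0, 0, -1],
  [0, 0, 4, 0, 0, 0, -1],
  [0, 0, 5, 0, 0, 0, -1],
  [0, 0, 5, 0, 0, 0, -1],
  [-2, -4, 3, 0, 0, 0, -1],
  [-2, -4, 0, 0, 0, 0, -1],
  [-2, -4, 0, 0, 0, 0, -1],
  [-2, -4, 0, 0, 0, 0, -1],
  [0, 0, 0, 0, 0, 0, -1],
  [0, 0, 0, 0, 0, 0, -1],
])

```text
clock: 11.95
eef_pos: [0.3815, -0.4849, 0.2144]
orientation: [3.141, 0.0, -0.246]
wrist_force: [0.6, 1.3, -0.7]
gripper_width: -0.0
grasp_force: 0.0
```

```bash
python3 m.py | head -4
python3 - <<'E'
from h import *
cs=cam('side');ct=cam('top');print(r.sense()['wrist_force'],r.sense()['clock'])
a=cv2.resize(cs['image'][205:375,285:445],(400,425));b=cv2.resize(ct['image'][190:290,230:470],(400,167))
cv2.imwrite('pics/end.png',np.vstack([a,b]))
E
```

```text
rocker [336.3 259.3] 34 [309.3 260.2] 11 [ 0.4562 -0.0521  0.0745] gap 0.0009 [ 0.4566 -0.0521  0.0745]
knob [354.3 264.7] 29 [310. 269.] 51 [ 0.4423 -0.11    0.0778] gap 0.0064 [ 0.4391 -0.1094  0.0778]
bar [418.5 258.3] 97 [338.3 333.1] 141 [ 0.4637 -0.3273  0.0207] gap 0.0033 [ 0.4621 -0.327   0.0207]
clear [435.6 263.8] 34 [336.4 348.1] 59 [ 0.4453 -0.3834  0.0207] gap 0.0029 [ 0.4439 -0.383   0.0207]
[0.94862433 0.48712172 0.33951501] 12.15
```

View pics/end.png

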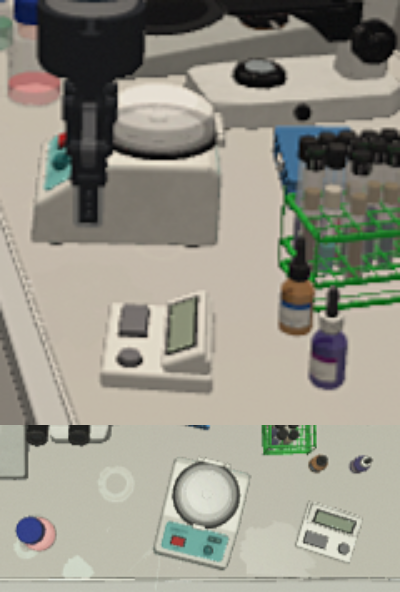

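The lid is shut (top crop (207,495)) and the rocker is on. The keys measure within 1 mm of where they first were, the bottles stand as before, and the arm is clear, so I'm handing in.

```bash
python3 -c "
from station import order
print(order.sign_off())"
```

```text
the job is handed in; nothing more can be done
None
```

I pressed the clear key, shut the lid, switched the rocker on and pressed the start bar, in that order, and handed the job in at about 12 s with the arm clear; the hand-in gave no verdict, so the checks are my own, from contact forces and camera views.

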